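Open the tasting-glass cupboard by its touch latch

TASK

Open the wider door of the handleless cupboard on the wine-shop counter so that the tasting glasses inside can be reached: press the door in near its free edge until the push catch lets go and the spring sets it ajar, then push it round with your fingers until it stands wide open, square to the cupboard front or further. Keep the narrow door shut, and leave the bottles, the glass and all the other things on and around the cupboard where they stand: nothing is to be picked up or shoved along.

Things in the scene. Friction and masses are not known exactly. Their poses are not given: they have to be found in the camera images.
- cupboard: Dark wooden counter cupboard, fixed, 220 deep (x) x 320 wide (y) x 260 mm high. Origin: centre of its underside, on the counter; +x points from the doors to the back, z up. Two plain walnut doors, 16 mm thick, no handles, cover its front up to its top: outer faces at x = -132, inner at -116 mm. The wide one spans y = +159 (hinge) to -27 mm (free edge), the narrow one -159 (hinge) to -30.
- wide_door (a joint): Angle (rad) of the wide door (186 mm): 0 shut, positive opening outwards, stop at 1.9; pressed in it goes negative to a stop at -0.03 (5.5 mm at the free edge). About 3 N there moves it; the catch lets go near -0.019, so press to the stop. On letting go, a spring swings it to about 0.45-0.6; from there it turns lightly (under 1 N), stays where left and does not latch again.
- wide_door_hinge (a point): Hinge end of the wide door, at the height of its top edge (260 mm over the counter), mid-thickness. The vertical hinge axis lies 8 mm from it, on the door's inner face, so this point hardly moves. Behind the door, 60 mm and more from the hinge, the upper 100 mm are free of fittings; its catch sits low down near the free edge.
- wide_door_edge (a point): Top corner of the wide door at its free edge, on the outer face, 260 mm over the counter when shut or open; moves with the door.
- narrow_door_edge (a point): Top corner of the narrow door (129 mm wide) at its free edge, on the outer face, 260 mm over the counter, 3 mm from the wide door's edge when both are shut. This door has the same kind of catch and spring, and is to stay shut.
- bottle_red: Loose bystander: full wine bottle with straight sides and shoulders, standing, 74 mm diameter, 300 mm high; origin under its foot.
- bottle_white: Loose bystander: full wine bottle with sloping shoulders and a card tag at its neck, standing, 82 mm diameter, 300 mm high; origin under its foot.
- tasting_glass: Loose bystander: stemmed tasting glass standing upright, 68 mm diameter, 155 mm high; origin under its foot.
- corkscrew: Loose bystander: folded waiter's corkscrew lying flat, 105 mm long (its x), 25 mm wide, 16 mm high; origin under its middle.
- hygrometer: Loose bystander: small black thermo-hygrometer standing on the rear part of the cupboard's top, 62 mm wide, 105 mm high, on a 50 mm deep foot; origin under its display.
- cork_dish: Loose bystander: white china dish of corks, 120 mm diameter, 45 mm high; origin under its middle.
- gift_box: Loose bystander: open dark presentation box lying flat with a bottle in it, 350 (its x) x 105 x 95 mm; origin under its middle.

How it is judged:
On the way, in this order (a step that is already met when the one before it is completed fails the run):
1. the wide door is pressed in against its catch (value of joint wide_door below -0.012 rad).
2. the spring has set the wide door ajar (value of joint wide_door above 0.3 rad), for 0.2 s.
At the end, for the whole second after the job is handed in: The wide door stands still at more than 1.4 rad (80 degrees), the narrow door is shut (its free edge within 10 mm of where it started), and every bystander is upright and within 20 mm of where it stood (value of joint wide_door above 1.4 rad and velocity of joint wide_door between -0.05 and 0.05 rad/s and distance of narrow_door_edge from where it was at the start of the episode below 0.01 m and distance of each of bottle_red, bottle_white, tasting_glass, corkscrew, hygrometer, cork_dish, gift_box from where it was at the start of the episode below 0.02 m and angle between each of bottle_red, bottle_white, tasting_glass, hygrometer's own z axis and vertical below 0.1 rad); the robot touches nothing.
It fails at once if the narrow door is released (distance of narrow_door_edge from where it was at the start of the episode above 0.02 m).
It fails at once if a bystander is lifted, carried or pushed more than 20 mm (distance of any of bottle_red, bottle_white, tasting_glass, corkscrew, hygrometer, cork_dish, gift_box from where it was at the start of the episode above 0.02 m).
It also fails if it takes over 56 s, if anything falls off the work surface, if the arm or the gripper's body presses on something with over 40 N, if the wrist force passes 120 N, or if a joint passes its speed limit or range.

ROBOT

A 6-joint arm with a two-finger parallel gripper is mounted at the origin on the work surface. World frame = base frame: x ahead of the robot, y to its left, z up, the work surface at z = 0. Lengths are in m, angles in rad, forces in N, time in s.
With the tool pointing down it reaches from about 0.325 to 0.775 m from the base axis. Payload 9.3 kg.
Tool frame: the origin (TCP) lies on the centre line of the jaws, within the pads' length; the fingertips stand 11 mm ahead of it and the grasp point (between the pads) lies 8 mm behind it; z points along the fingers, y is the line along which they close (so a half turn about z gives the same grasp; the last joint's range is limited). The gripper opens to 85 mm and grips with 20 to 120 N. Pads are 22 mm wide; open, the fingers measure 114 mm over their backs; the gripper's body (76 mm by 85 mm) begins 54 mm behind the grasp point. The pads swing forward as they close: fully open they stand 13 mm farther back than shut.
Start: joints at [-1.307, 0.259, 0.021, 1.334, 0, 1.418], TCP at [0.223, -0.503, 0.242] pointing down, gripper open.
Joint ranges: [-3.04, 3.04], [-0.91, 1.82], [-1.04, 1.36], [-1.92, 1.95], [-1.52, 1.45], [-3.14, 3.14]. Speed limits (rad/s): [2.22, 2.22, 2.79, 3.14, 3.14, 3.14].

INTERFACE

Orientations are given as [roll, pitch, yaw] about the fixed x, y, z axes, in that order (R = Rz(yaw) Ry(pitch) Rx(roll)).
In Python, from cell import bot gives the robot as it stands.
- The arm moves only by the tool carry_out, never from a script. Its argument "motion" is a list of rows, each an object with "delta_pos": the shift along the world's x, y, z as a fraction of full scale, a list of three; "turn": the turn, a rotation vector about the world's x, y, z as a fraction of full scale, a list of three; "hand": the closure, from 0 (fully open) to 1 (shut). In form: [{"delta_pos": [dx, dy, dz], "turn": [ax, ay, az], "hand": hand}, ...]. A call has exactly 8 rows; each row is the pose to reach, as a shift and turn from the pose commanded when the call began, turning the shorter way round; what a row does not reach only later rows make up. Full scale, the value 1, is 1000 mm for a shift and 360 degrees for a turn. A row lasts 1/12 s, in which the tool goes at most 41.7 mm and 7.16 degrees, less where a joint would pass 70% of its speed; a pose out of reach is approached as far as the arm can. A call with a number of a shift or a turn outside -1 to 1 is refused whole. A call with a gripper value outside its range is refused whole. The fingers move at their own pace and stop on an object; "grip_force" is the grip in N (left out, the last holds). Time passes only in rows, so rows that repeat a pose let the fingers close, or fill a call up. It gives the time, the measured TCP pose, the force, the opening and the grip force at its end, in the units of the state.
- bot.sense(): the state, without advancing time (a new reading comes with each control period).
- bot.capture(name): name is "scene" or "side" or "wrist"; returns a dict with "image" (420x560x3 uint8, red, green, blue), "vfov" (degrees; the focal length in pixels is half the picture's height over the tangent of half this angle, whatever the lens; pixels are square), "cx", "cy" (the principal point, pixels), "R" (3x3) and "t" (3): a world point X has camera coordinates R X + t. Camera axes: x right, y down, z forward; pixel columns grow to the right and rows downward; lengths in m; the calibration is good to about 2 mm. The wrist camera is an equidistant fisheye: a pixel r from the principal point sees the ray r / f radians off the axis. A picture is of the moment at which its call begins. There is no depth.
- bot.sign_off(): hands the job in; it is judged then, once.
The state is a dict: "t": time; "joint_positions": joint angles; "joint_vel": joint speeds; "tau": joint torques, N m; "tool_pos": TCP position; "tool_rot": TCP orientation; "force": force on the tool from outside, world axes, zero at the start; "ft_torque": the same for the moment, N m; "finger_gap": finger opening in m; "finger_force": force on a finger pad.
Only numpy, scipy, OpenCV 4.12 (cv2) and the standard library are available. Lean on these libraries where they do the work, as an engineer would, in place of code of your own. Each camera call takes 0.05 s, during which the arm holds its last target. There are 200 camera calls.

## Working session

There is one attempt and no reset: what is moved stays moved. The work goes in short steps, Python scripts to look and compute and a tool call to move; the robot and the scene stay as the last step left them, time stands still between calls to the robot, and variables do not carry over. Pictures are saved under pics/ and viewed, at most 10 in all, crops included, and the job is handed in when it is done.

Besides the shell and the picture viewer there is one more tool, called by a JSON object that holds its "fn" and its "kwargs". carry_out: Moves the arm, as the interface text tells. Shift numbers are shares of 1000 mm and turn numbers shares of 360 degrees, none past 1 either way. Its arguments: {"type":"object","properties":{"motion":{"type":"array","items":{"type":"object","properties":{"delta_pos":{"type":"array","items":{"type":"number","minimum":-1,"maximum":1}},"turn":{"type":"array","items":{"type":"number","minimum":-1,"maximum":1}},"hand":{"type":"number"}}}},"grip_force":{"type":"number"}},"required":["motion"]}

```bash
mkdir -p pics; cat > h.py <<'E'
import numpy as np,cv2,json
from cell import bot
def snap(n,f):
    c=bot.capture(n); cv2.imwrite(f'pics/{f}.png',cv2.cvtColor(np.array(c['image'],np.uint8),cv2.COLOR_RGB2BGR))
    json.dump({k:np.array(v).tolist() for k,v in c.items() if k!='image'},open(f'{f}.json','w')); return c
def ray(f,u,v):
    c=json.load(open(f'{f}.json'));F=210/np.tan(np.radians(c['vfov']/2));R=np.array(c['R']);t=np.array(c['t'])
    d=R.T@np.array([(u-c['cx'])/F,(v-c['cy'])/F,1]);return -R.T@t,d
def onz(f,u,v,z):
    o,d=ray(f,u,v);return o+d*(z-o[2])/d[2]
def proj(f,X):
    c=json.load(open(f'{f}.json'));F=210/np.tan(np.radians(c['vfov']/2));p=np.array(c['R'])@X+np.array(c['t'])
    return p[0]/p[2]*F+c['cx'],p[1]/p[2]*F+c['cy']
E
python3 - <<'E'
from h import *
for n in('scene','side'):
    c=snap(n,n+'0');print(n,c['vfov'],-np.array(c['R']).T@c['t'])
    i=cv2.imread(f'pics/{n}0.png');cv2.imwrite(f'pics/{n}0b.png',cv2.resize(i,(800,600),interpolation=cv2.INTER_CUBIC))
print(bot.sense())
E
```

```text
scene 46.725861907561395 [ 1.40491899 -0.38275584  1.1573933 ]
side 44.605082294655915 [ 1.63994909 -0.51325856  1.21557549]
{'t': 0.1, 'joint_positions': array([-1.30661123e+00,  2.59164762e-01,  2.08733838e-02,  1.33370996e+00,
       -1.81455072e-05,  1.41821201e+00]), 'joint_vel': array([-0.00062693, -0.00095065,  0.0013358 , -0.00059005,  0.00093606,
       -0.00032319]), 'tau': array([ 5.11206425e-03, -5.56694448e+01,  3.45070839e+01,  1.16566839e-02,
       -1.75686614e-04, -9.79549881e-07]), 'tool_pos': array([ 0.22258442, -0.50270285,  0.241725  ]), 'tool_rot': array([-3.14039889e+00, -1.65218216e-04,  4.16769324e-01]), 'force': array([ 0.13058886, -0.07884574, -0.99035485]), 'ft_torque': array([-2.21150889e-02,  3.44959523e-05,  2.31052147e-02]), 'finger_force': 0.0, 'finger_gap': 0.08534774808057584}
```

View pics/scene0b.png

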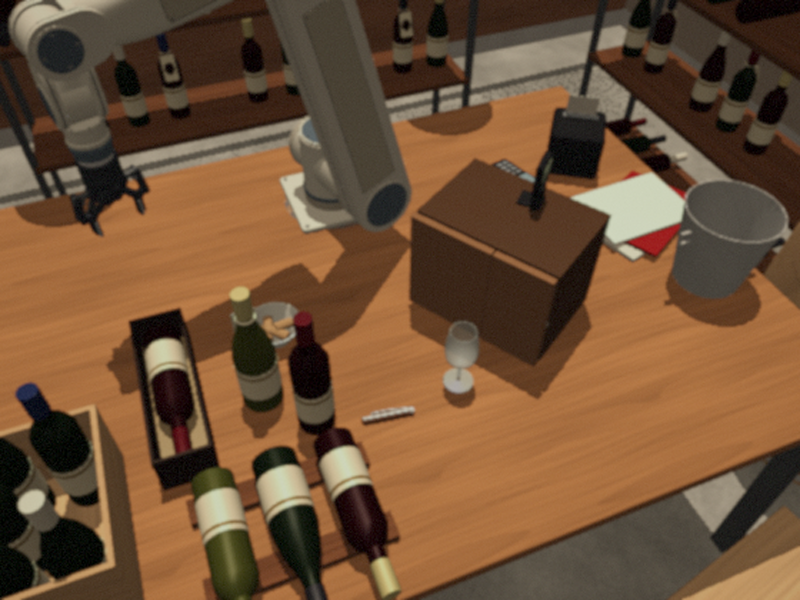

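View pics/side0b.png

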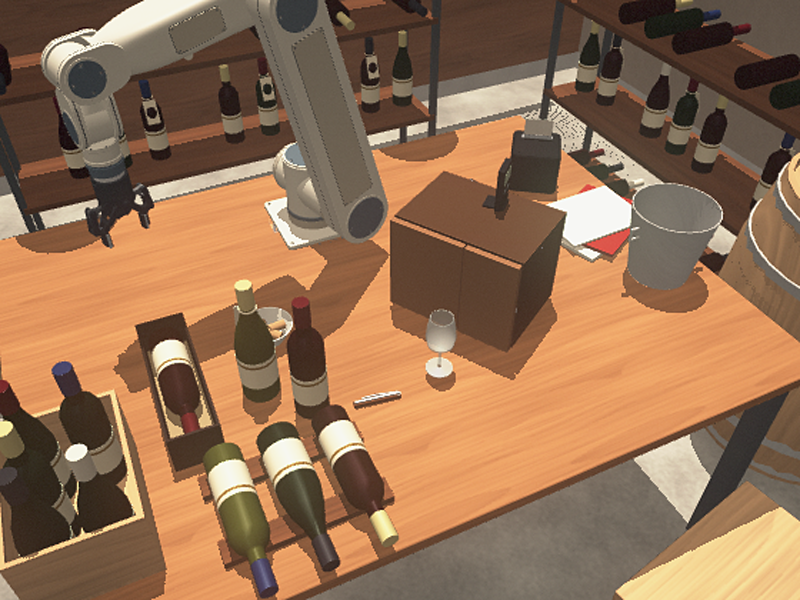

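Both views show the cupboard with its front facing the cameras: in the 800x600 scene picture its front top edge runs from about (413,215) to (542,275), with the seam near (490,247). The wide door is on the left, and the glass stands in front. I'll enlarge the cupboard to get precise pixels.

```bash
python3 - <<'E'
from h import *
a=cv2.imread('pics/scene0.png')[95:255,275:435];b=cv2.imread('pics/side0.png')[110:270,260:420]
f=lambda i:cv2.convertScaleAbs(cv2.resize(i,(400,400),interpolation=cv2.INTER_CUBIC),alpha=1.7)
cv2.imwrite('pics/crop0.png',np.hstack([f(a),f(b)]))
E
```

```text
(no output)
```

View pics/crop0.png

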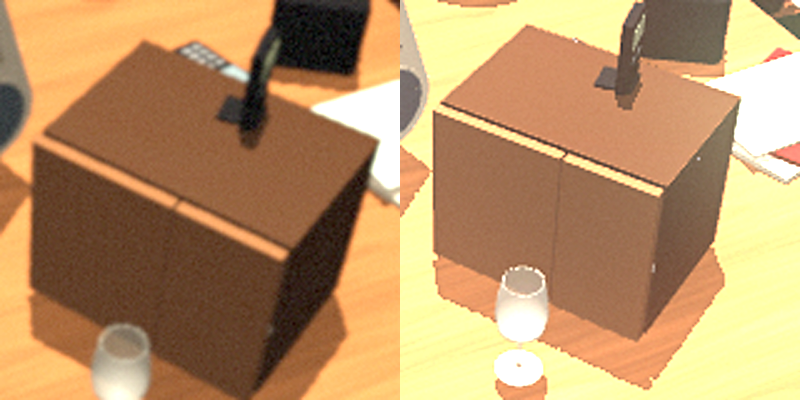

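The crop (2.5x) shows the door tops and the seam clearly: outer left corner at about (35,143) and (433,110), seam at (177,207) and (560,158), outer right at (283,262) and (660,195). Next I fit the cupboard's pose.

```bash
cat >> h.py <<'E'
def W(p,l):
    c,s=np.cos(p[2]),np.sin(p[2]);return np.array([p[0]+c*l[0]-s*l[1],p[1]+s*l[0]+c*l[1],l[2]])
E
python3 - <<'E'
from h import *
from scipy.optimize import least_squares
L=np.array([[-.132,.159,.26],[-.132,-.159,.26],[-.132,-.0285,.26],[.11,.16,.26],[.11,-.16,.26]])
A={'scene0':[(289,152.2),(388.2,199.8),(345.8,177.8),(333,111.8),(425.8,153)],'side0':[(273.2,154),(364,188),(324,173.2),(311.2,120.8),(396,150)]}
res=lambda p:np.concatenate([np.subtract(proj(f,W(p,l)),q) for f in A for l,q in zip(L,A[f])])
r=least_squares(res,[.6,.2,2.5]);print(r.x,res(r.x).round(1));p=r.x
np.save('p.npy',p)
for n,l in dict(hinge=(-.124,.159,.26),axis=(-.116,.159,.26),edge=(-.132,-.027,.26),open90=(-.116-.186,.159,.26),nout=(-1,0,0)).items():
    print(n,(W(p,l)-(W(p,(0,0,0)) if n=='nout' else 0)).round(4))
S={'glass':((459,381),(439,369)),'red':((316,422),(310,408)),'white':((262,402),(261,393)),'cork':((388,414),(378,398)),'dish':((275,335),(268,332))}
for k,(a,b) in S.items():print(k,onz('scene0',a[0]*.7,a[1]*.7,0).round(3),onz('side0',b[0]*.7,b[1]*.7,0).round(3))
E
```

```text
[0.49990406 0.2325782  2.12635203] [-1.7 -0.  -0.2  0.6 -1.5  1.7 -0.4 -0.6  2.7 -1.7 -0.5 -0.2 -0.2  0.8
  0.5  0.5 -0.2 -1.6  1.5 -1.6]
hinge [0.4302 0.0434 0.26  ]
axis [0.426  0.0502 0.26  ]
edge [0.5925 0.1347 0.26  ]
open90 [ 0.5241 -0.1079  0.26  ]
nout [ 0.5274 -0.8496  0.    ]
glass [0.666 0.054 0.   ] [0.671 0.048 0.   ]
red [ 0.653 -0.249  0.   ] [ 0.655 -0.253  0.   ]
white [ 0.568 -0.335  0.   ] [ 0.57  -0.336  0.   ]
cork [ 0.687 -0.111  0.   ] [ 0.69 -0.11  0.  ]
dish [ 0.407 -0.266  0.   ] [ 0.395 -0.264  0.   ]
```

{"fn": "carry_out", "kwargs": {"motion": [{"delta_pos": [0,0.01,0.04],"turn": [0,0,0.018],"hand": 1},{"delta_pos": [0.01,0.03,0.075],"turn": [0,0,0.036],"hand": 1},{"delta_pos": [0.03,0.06,0.1],"turn": [0,0,0.054],"hand": 1},{"delta_pos": [0.05,0.09,0.12],"turn": [0,0,0.072],"hand": 1},{"delta_pos": [0.07,0.12,0.135],"turn": [0,0,0.09],"hand": 1},{"delta_pos": [0.09,0.15,0.15],"turn": [0,0,0.108],"hand": 1},{"delta_pos": [0.11,0.18,0.165],"turn": [0,0,0.126],"hand": 1},{"delta_pos": [0.13,0.21,0.18],"turn": [0,0,0.136],"hand": 1}]}}

```text
t: 0.77
tool_pos: [0.3531, -0.2912, 0.4229]
tool_rot: [-3.142, -0.0, 1.277]
force: [0.4, -0.3, 0.2]
finger_gap: 0.0004
finger_force: 0.0
```

{"fn": "carry_out", "kwargs": {"motion": [{"delta_pos": [0.02,0.035,0],"turn": [0,0,0.018],"hand": 1},{"delta_pos": [0.04,0.07,0],"turn": [0,0,0.036],"hand": 1},{"delta_pos": [0.06,0.105,0],"turn": [0,0,0.054],"hand": 1},{"delta_pos": [0.08,0.14,0],"turn": [0,0,0.072],"hand": 1},{"delta_pos": [0.1,0.175,0],"turn": [0,0,0.09],"hand": 1},{"delta_pos": [0.12,0.21,0],"turn": [0,0,0.108],"hand": 1},{"delta_pos": [0.14,0.245,0],"turn": [0,0,0.126],"hand": 1},{"delta_pos": [0.17,0.27,0],"turn": [0,0,0.136],"hand": 1}]}}

```text
t: 1.43
tool_pos: [0.522, -0.0198, 0.4233]
tool_rot: [3.141, 0.001, 2.133]
force: [0.4, -1.6, 0.7]
finger_gap: -0.0001
finger_force: 0.0
```

{"fn": "carry_out", "kwargs": {"motion": [{"delta_pos": [0.02,0.02,0],"hand": 1},{"delta_pos": [0.04,0.04,-0.02],"hand": 1},{"delta_pos": [0.06,0.06,-0.05],"hand": 1},{"delta_pos": [0.08,0.08,-0.08],"hand": 1},{"delta_pos": [0.085,0.09,-0.115],"hand": 1},{"delta_pos": [0.085,0.09,-0.15],"hand": 1},{"delta_pos": [0.085,0.09,-0.18],"hand": 1},{"delta_pos": [0.085,0.09,-0.207],"hand": 1}]}}

```text
$.motion[0]: bad value
```

```bash
python3 - <<'E'
from h import *
for n in('scene','side'): snap(n,n+'1')
snap('wrist','wrist1')
a=cv2.imread('pics/scene1.png')[60:270,250:450];b=cv2.imread('pics/side1.png')[75:285,240:440]
f=lambda i:cv2.convertScaleAbs(cv2.resize(i,(400,420),interpolation=cv2.INTER_CUBIC),alpha=1.7)
cv2.imwrite('pics/crop1.png',np.hstack([f(a),f(b)]))
s=bot.sense();p=np.load('p.npy');x=s['tool_pos'];c,sn=np.cos(p[2]),np.sin(p[2]);d=x[:2]-p[:2]
print(x,s['joint_positions'].round(2),'local',c*d[0]+sn*d[1],-sn*d[0]+c*d[1])
for n in('scene1','side1'):print(proj(n,x-[0,0,.011]))
E
```

```text
[ 0.5240125  -0.02102726  0.42074607] [-0.2   0.23  0.44  1.78  0.    0.81] local -0.2281802579235599 0.1132727472459736
(np.float64(280.73352130776055), np.float64(133.09482758153848))
(np.float64(267.1830725411463), np.float64(132.48667476368752))
```

View pics/crop1.png

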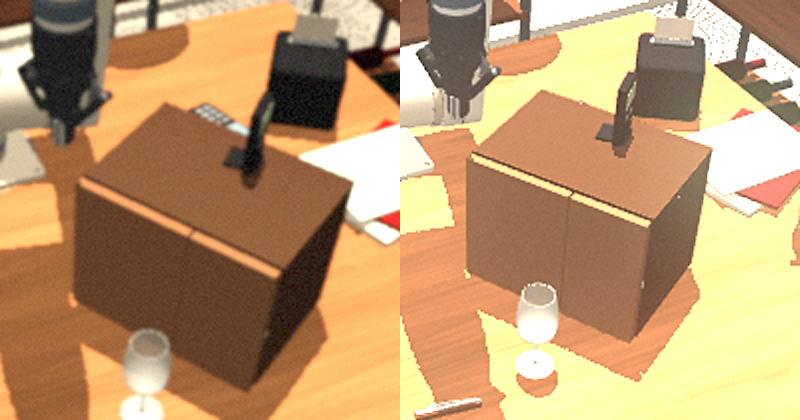

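The picture shows the gripper in the air to the left of the untouched cupboard. The tips are at about (62,143), which matches the projection with the tips 11 mm ahead of the TCP. The refused call was missing "turn", so I'm repeating it.

{"fn": "carry_out", "kwargs": {"motion": [{"delta_pos": [0.02,0.02,0],"turn": [0,0,0],"hand": 1},{"delta_pos": [0.04,0.04,-0.02],"turn": [0,0,0],"hand": 1},{"delta_pos": [0.06,0.06,-0.05],"turn": [0,0,0],"hand": 1},{"delta_pos": [0.08,0.08,-0.08],"turn": [0,0,0],"hand": 1},{"delta_pos": [0.085,0.093,-0.115],"turn": [0,0,0],"hand": 1},{"delta_pos": [0.085,0.093,-0.15],"turn": [0,0,0],"hand": 1},{"delta_pos": [0.085,0.093,-0.18],"turn": [0,0,0],"hand": 1},{"delta_pos": [0.085,0.093,-0.206],"turn": [0,0,0],"hand": 1}]}}

```text
t: 2.25
tool_pos: [0.6065, 0.0692, 0.2139]
tool_rot: [-3.14, -0.001, 2.124]
force: [-0.1, -0.5, 0.5]
finger_gap: 0.0001
finger_force: 0.0
```

```bash
cat >> h.py <<'E'
def loc():
    s=bot.sense();p=np.load('p.npy');x=s['tool_pos'];c,sn=np.cos(p[2]),np.sin(p[2]);d=x[:2]-p[:2]
    print(s['t'],x,s['joint_positions'].round(2),s['force'].round(1),'local',c*d[0]+sn*d[1],-sn*d[0]+c*d[1])
E
python3 - <<'E'
from h import *
for n in('scene','side'): snap(n,n+'2')
a=cv2.imread('pics/scene2.png')[60:270,250:450];b=cv2.imread('pics/side2.png')[75:285,240:440]
f=lambda i:cv2.convertScaleAbs(cv2.resize(i,(400,420),interpolation=cv2.INTER_CUBIC),alpha=1.7)
cv2.imwrite('pics/crop2.png',np.hstack([f(a),f(b)]))
loc()
E
```

```text
2.35 [0.6053228  0.06904928 0.2122981 ] [-0.02  0.37  0.11  1.32 -0.    0.99] [-0.1  0.2  0.3] local -0.19453487466603772 -0.003316857600563397
```

View pics/crop2.png

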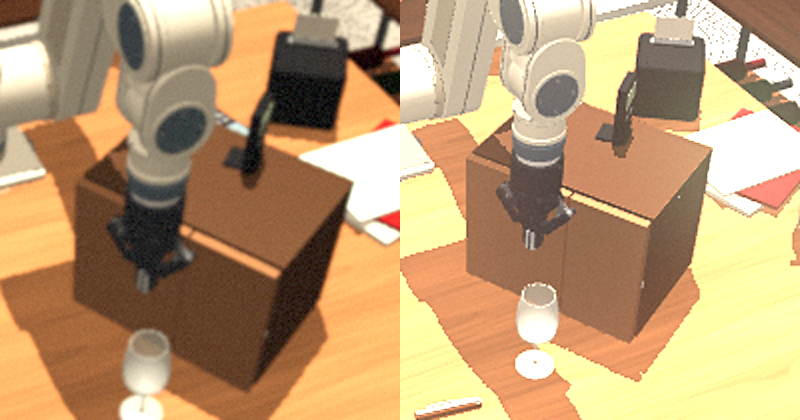

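The tips hang in front of the wide door, left of the seam, and above and behind the glass. The knuckles are wide and sit low, so I'll raise the hand to keep them above the door tops and then approach.

{"fn": "carry_out", "kwargs": {"motion": [{"delta_pos": [-0.002,-0.002,0.018],"turn": [0,0,0],"hand": 1},{"delta_pos": [-0.004,-0.003,0.033],"turn": [0,0,0],"hand": 1},{"delta_pos": [-0.01,0.006,0.033],"turn": [0,0,0],"hand": 1},{"delta_pos": [-0.015,0.015,0.033],"turn": [0,0,0],"hand": 1},{"delta_pos": [-0.02,0.024,0.033],"turn": [0,0,0],"hand": 1},{"delta_pos": [-0.025,0.031,0.033],"turn": [0,0,0],"hand": 1},{"delta_pos": [-0.027,0.034,0.033],"turn": [0,0,0],"hand": 1},{"delta_pos": [-0.027,0.034,0.033],"turn": [0,0,0],"hand": 1}]}}

```text
t: 3.02
tool_pos: [0.5799, 0.1052, 0.2493]
tool_rot: [-3.141, -0.0, 2.127]
force: [0.2, 0.4, -0.1]
finger_gap: -0.0
finger_force: 0.0
```

```bash
python3 -c "
from h import *
loc()"
```

```text
3.0167 [0.57987549 0.10515831 0.24925092] [0.04 0.33 0.13 1.38 0.   1.05] [ 0.2  0.4 -0.1] local -0.15043506485257382 -0.0007410956303756655
```

{"fn": "carry_out", "kwargs": {"motion": [{"delta_pos": [-0.001,0.001,-0.003],"turn": [0,0,0],"hand": 1},{"delta_pos": [-0.002,0.003,-0.003],"turn": [0,0,0],"hand": 1},{"delta_pos": [-0.003,0.004,-0.003],"turn": [0,0,0],"hand": 1},{"delta_pos": [-0.003,0.005,-0.003],"turn": [0,0,0],"hand": 1},{"delta_pos": [-0.004,0.006,-0.003],"turn": [0,0,0],"hand": 1},{"delta_pos": [-0.004,0.007,-0.003],"turn": [0,0,0],"hand": 1},{"delta_pos": [-0.005,0.008,-0.003],"turn": [0,0,0],"hand": 1},{"delta_pos": [-0.005,0.008,-0.003],"turn": [0,0,0],"hand": 1}]}}

```text
t: 3.68
tool_pos: [0.5756, 0.1122, 0.2463]
tool_rot: [3.142, -0.0, 2.126]
force: [0.4, -0.1, 0.2]
finger_gap: 0.0001
finger_force: 0.0
```

{"fn": "carry_out", "kwargs": {"motion": [{"delta_pos": [-0.001,0.001,0],"turn": [0,0,0],"hand": 1},{"delta_pos": [-0.001,0.002,0],"turn": [0,0,0],"hand": 1},{"delta_pos": [-0.002,0.003,0],"turn": [0,0,0],"hand": 1},{"delta_pos": [-0.002,0.003,0],"turn": [0,0,0],"hand": 1},{"delta_pos": [-0.002,0.004,0],"turn": [0,0,0],"hand": 1},{"delta_pos": [-0.003,0.005,0],"turn": [0,0,0],"hand": 1},{"delta_pos": [-0.003,0.005,0],"turn": [0,0,0],"hand": 1},{"delta_pos": [-0.003,0.005,0],"turn": [0,0,0],"hand": 1}]}}

```text
t: 4.35
tool_pos: [0.5728, 0.1172, 0.2463]
tool_rot: [3.141, 0.0, 2.126]
force: [1.7, -0.5, 0.6]
finger_gap: 0.0001
finger_force: 0.9
```

{"fn": "carry_out", "kwargs": {"motion": [{"delta_pos": [0,0.001,0],"turn": [0,0,0],"hand": 1},{"delta_pos": [-0.001,0.001,0],"turn": [0,0,0],"hand": 1},{"delta_pos": [-0.001,0.002,0],"turn": [0,0,0],"hand": 1},{"delta_pos": [-0.001,0.002,0],"turn": [0,0,0],"hand": 1},{"delta_pos": [-0.002,0.003,0],"turn": [0,0,0],"hand": 1},{"delta_pos": [-0.002,0.003,0],"turn": [0,0,0],"hand": 1},{"delta_pos": [-0.002,0.003,0],"turn": [0,0,0],"hand": 1},{"delta_pos": [-0.002,0.003,0],"turn": [0,0,0],"hand": 1}]}}

```text
t: 5.02
tool_pos: [0.5717, 0.1185, 0.2464]
tool_rot: [-3.141, 0.004, 2.124]
force: [6.3, -10.7, -1.3]
finger_gap: 0.0002
finger_force: 6.0
```

The 12 N reading with the motion stalled means the door is at its stop. I'm backing off smoothly.

{"fn": "carry_out", "kwargs": {"motion": [{"delta_pos": [0.008,-0.013,0],"turn": [0,0,0],"hand": 1},{"delta_pos": [0.02,-0.032,0.01],"turn": [0,0,0],"hand": 1},{"delta_pos": [0.035,-0.056,0.03],"turn": [0,0,0],"hand": 1},{"delta_pos": [0.05,-0.08,0.06],"turn": [0,0,0],"hand": 1},{"delta_pos": [0.06,-0.1,0.09],"turn": [0,0,0],"hand": 1},{"delta_pos": [0.065,-0.11,0.11],"turn": [0,0,0],"hand": 1},{"delta_pos": [0.065,-0.12,0.12],"turn": [0,0,0],"hand": 1},{"delta_pos": [0.065,-0.12,0.12],"turn": [0,0,0],"hand": 1}]}}

```text
t: 5.68
tool_pos: [0.6364, -0.002, 0.368]
tool_rot: [3.139, 0.001, 2.124]
force: [0.7, -0.0, 0.7]
finger_gap: -0.0001
finger_force: 0.0
```

```bash
python3 - <<'E'
from h import *
for n in('scene','side'): snap(n,n+'3')
a=cv2.imread('pics/scene3.png')[60:270,250:450];b=cv2.imread('pics/side3.png')[75:285,240:440]
f=lambda i:cv2.convertScaleAbs(cv2.resize(i,(400,420),interpolation=cv2.INTER_CUBIC),alpha=1.7)
cv2.imwrite('pics/crop3.png',np.hstack([f(a),f(b)]))
loc()
E
```

```text
5.7833 [ 6.35717648e-01 -1.50955900e-04  3.65586481e-01] [-0.13  0.43  0.58  1.73  0.    0.88] [ 0.6  0.7 -1.1] local -0.26935862719846576 0.007356730074824569
```

View pics/crop3.png

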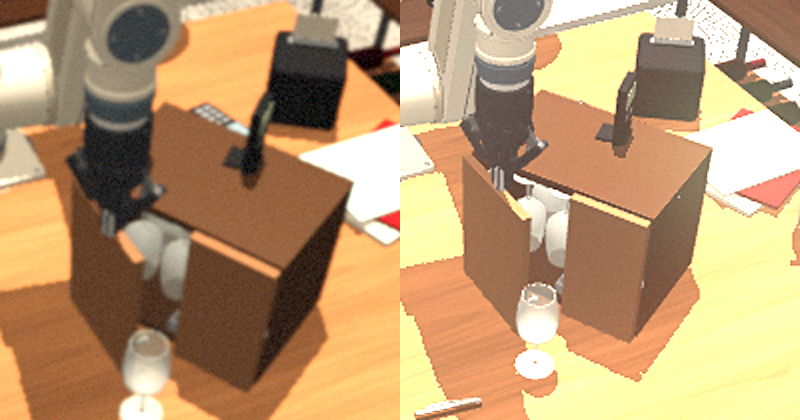

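The wide door stands ajar with glasses visible inside, and the narrow door is still shut. The open door's outer top corner is at about (141,264) in the left view and (525,220) in the right. From these I get the angle and waypoints.

```bash
python3 - <<'E'
from h import *
p=np.load('p.npy');A=W(p,(-.116,.159,.26));d=np.array([-np.sin(p[2]),np.cos(p[2])])*-1;n=-np.array([np.cos(p[2]),np.sin(p[2])])
for f,u,v in(('scene3',320.5,192),('side3',302.5,185)):
    x=onz(f,u,v,.26);q=x[:2]-A[:2];print(x,np.hypot(*q),np.arctan2(q@n,q@d)-.086)
for th,r,o in[(.5,.15,.042),(.5,.15,.03),(.5,.15,.02),(.8,.15,.018),(1.1,.145,.018),(1.4,.14,.018),(1.7,.135,.018),(1.7,.135,.07)]:
    u=d*np.cos(th)+n*np.sin(th);w=d*np.sin(th)-n*np.cos(th);print(th,o,(A[:2]+r*u+o*w).round(3))
E
```

```text
[0.61335145 0.05611112 0.26      ] 0.18744912501990219 0.437827359950006
[0.61349651 0.05061578 0.26      ] 0.18750038344206096 0.4671497601835912
0.5 0.042 [0.573 0.1  ]
0.5 0.03 [0.574 0.088]
0.5 0.02 [0.575 0.078]
0.8 0.018 [0.576 0.031]
1.1 0.018 [ 0.559 -0.01 ]
1.4 0.018 [ 0.532 -0.043]
1.7 0.018 [ 0.498 -0.065]
1.7 0.07 [ 0.546 -0.044]
```

{"fn": "carry_out", "kwargs": {"motion": [{"delta_pos": [-0.016,0.025,0],"turn": [0,0,0],"hand": 1},{"delta_pos": [-0.032,0.05,0],"turn": [0,0,0],"hand": 1},{"delta_pos": [-0.048,0.075,0],"turn": [0,0,0],"hand": 1},{"delta_pos": [-0.063,0.1,0],"turn": [0,0,0],"hand": 1},{"delta_pos": [-0.063,0.1,-0.02],"turn": [0,0,0],"hand": 1},{"delta_pos": [-0.063,0.1,-0.04],"turn": [0,0,0],"hand": 1},{"delta_pos": [-0.063,0.1,-0.06],"turn": [0,0,0],"hand": 1},{"delta_pos": [-0.063,0.1,-0.08],"turn": [0,0,0],"hand": 1}]}}

```text
t: 6.45
tool_pos: [0.5713, 0.1014, 0.2843]
tool_rot: [-3.14, -0.001, 2.128]
force: [0.2, -0.9, -0.4]
finger_gap: 0.0001
finger_force: 0.0
```

{"fn": "carry_out", "kwargs": {"motion": [{"delta_pos": [0,0,-0.01],"turn": [0,0,0],"hand": 1},{"delta_pos": [0,0,-0.02],"turn": [0,0,0],"hand": 1},{"delta_pos": [0,0,-0.03],"turn": [0,0,0],"hand": 1},{"delta_pos": [0,0,-0.04],"turn": [0,0,0],"hand": 1},{"delta_pos": [0,0,-0.042],"turn": [0,0,0],"hand": 1},{"delta_pos": [0,0,-0.042],"turn": [0,0,0],"hand": 1},{"delta_pos": [0,0,-0.042],"turn": [0,0,0],"hand": 1},{"delta_pos": [0,0,-0.042],"turn": [0,0,0],"hand": 1}]}}

```text
t: 7.12
tool_pos: [0.573, 0.1, 0.245]
tool_rot: [3.141, 0.001, 2.126]
force: [0.2, -0.0, -0.2]
finger_gap: 0.0003
finger_force: 0.0
```

{"fn": "carry_out", "kwargs": {"motion": [{"delta_pos": [0.001,-0.012,0],"turn": [0,0,0],"hand": 1},{"delta_pos": [0.002,-0.025,0],"turn": [0,0,0],"hand": 1},{"delta_pos": [0.003,-0.04,0],"turn": [0,0,0],"hand": 1},{"delta_pos": [0.003,-0.055,0],"turn": [0,0,0],"hand": 1},{"delta_pos": [0.003,-0.07,0],"turn": [0,0,0],"hand": 1},{"delta_pos": [-0.002,-0.083,0],"turn": [0,0,0],"hand": 1},{"delta_pos": [-0.008,-0.097,0],"turn": [0,0,0],"hand": 1},{"delta_pos": [-0.014,-0.11,0],"turn": [0,0,0],"hand": 1}]}}

```text
t: 7.78
tool_pos: [0.5582, -0.0116, 0.2444]
tool_rot: [3.141, 0.0, 2.125]
force: [0.4, 0.6, 0.7]
finger_gap: -0.0004
finger_force: 0.3
```

{"fn": "carry_out", "kwargs": {"motion": [{"delta_pos": [-0.006,-0.008,0],"turn": [0,0,0],"hand": 1},{"delta_pos": [-0.013,-0.017,0],"turn": [0,0,0],"hand": 1},{"delta_pos": [-0.02,-0.025,0],"turn": [0,0,0],"hand": 1},{"delta_pos": [-0.027,-0.033,0],"turn": [0,0,0],"hand": 1},{"delta_pos": [-0.036,-0.039,0],"turn": [0,0,0],"hand": 1},{"delta_pos": [-0.045,-0.045,0],"turn": [0,0,0],"hand": 1},{"delta_pos": [-0.053,-0.05,0],"turn": [0,0,0],"hand": 1},{"delta_pos": [-0.061,-0.055,0],"turn": [0,0,0],"hand": 1}]}}

```text
t: 8.45
tool_pos: [0.4967, -0.0652, 0.2443]
tool_rot: [3.141, -0.0, 2.126]
force: [0.4, -0.5, 0.4]
finger_gap: 0.0
finger_force: 0.3
```

{"fn": "carry_out", "kwargs": {"motion": [{"delta_pos": [0,0,0],"turn": [0,0,0],"hand": 1},{"delta_pos": [0.01,0.004,0],"turn": [0,0,0],"hand": 1},{"delta_pos": [0.02,0.008,0],"turn": [0,0,0],"hand": 1},{"delta_pos": [0.035,0.015,0.01],"turn": [0,0,0],"hand": 1},{"delta_pos": [0.05,0.02,0.03],"turn": [0,0,0],"hand": 1},{"delta_pos": [0.06,0.025,0.06],"turn": [0,0,0],"hand": 1},{"delta_pos": [0.07,0.03,0.09],"turn": [0,0,0],"hand": 1},{"delta_pos": [0.07,0.03,0.12],"turn": [0,0,0],"hand": 1}]}}

```text
t: 9.12
tool_pos: [0.57, -0.0333, 0.3644]
tool_rot: [-3.141, -0.001, 2.127]
force: [0.8, -0.5, -0.3]
finger_gap: 0.0001
finger_force: 0.0
```

```bash
python3 - <<'E'
from h import *
for n in('scene','side'): snap(n,n+'4')
a=cv2.imread('pics/scene4.png')[60:330,180:440];b=cv2.imread('pics/side4.png')[60:330,170:430]
f=lambda i:cv2.convertScaleAbs(cv2.resize(i,(400,415),interpolation=cv2.INTER_CUBIC),alpha=1.7)
cv2.imwrite('pics/crop4.png',np.hstack([f(a),f(b)]))
loc()
E
```

```text
9.2167 [ 0.57013649 -0.03396382  0.36808431] [-0.21  0.29  0.39  1.66  0.    0.81] [ 0.7 -0.3 -0.9] local -0.2634977684661011 0.08090840153722292
```

View pics/crop4.png

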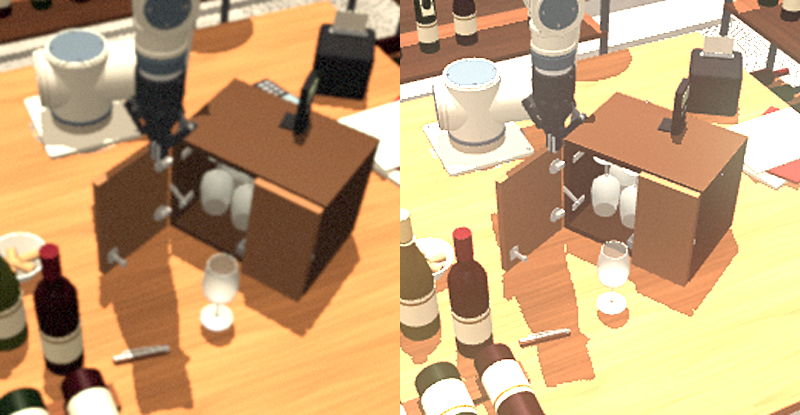

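The door is wide open, with its free top corner at about (97,180) and (500,187). The narrow door is shut, the glass, bottles and corkscrew stand, and the gripper is clear above. I'll check the angle and that nothing moved, then hand in.

```bash
python3 - <<'E'
from h import *
p=np.load('p.npy');A=W(p,(-.116,.159,.26));d=np.array([np.sin(p[2]),-np.cos(p[2])]);n=-np.array([np.cos(p[2]),np.sin(p[2])])
ths=[]
for f,u,v in(('scene4',243,177),('side4',235,181.6)):
    q=(onz(f,u,v,.26)-A)[:2];ths.append(np.arctan2(q@n,q@d));print(np.hypot(*q),ths[-1])
g0=cv2.imread('pics/scene0.png',0)
im=lambda n:cv2.cvtColor(np.array(bot.capture(n)['image'],np.uint8),cv2.COLOR_RGB2GRAY)
g=im('scene');print('motion',cv2.absdiff(g,cv2.imread('pics/scene4.png',0))[60:330,180:440].mean())
for k,(x,y) in dict(glass=(321,250),red=(218,260),white=(182,250),cork=(271,290),hyg=(378,125),box=(120,280),dish=(195,228)).items():
    t=g0[y-15:y+15,x-15:x+15];r=cv2.matchTemplate(g[y-27:y+27,x-27:x+27],t,cv2.TM_CCOEFF_NORMED);print(k,r.max().round(2),np.subtract(cv2.minMaxLoc(r)[3],12))
if min(ths)>1.5: print(bot.sign_off())
E
```

```text
0.17398790809512976 1.7787433762964824
0.19487924367129458 1.6560000778378308
motion 2.1565527065527066
glass 0.88 [0 0]
red 0.99 [0 0]
white 0.99 [0 0]
cork 0.83 [10 -2]
hyg 1.0 [0 0]
box 0.98 [0 0]
dish 0.91 [0 0]
the job is handed in; nothing more can be done
None
```

I opened the wide door to roughly 1.65–1.78 rad, measured from the pictures, and handed the job in without seeing a verdict; the narrow door is shut, the arm is clear, and no bystander shows a shift (the corkscrew's automatic match was poor, but by eye it is where it was).

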